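Seat the sowing template on its index pin

ROBOT

A 7-joint arm with a two-finger parallel gripper is mounted at the origin on the work surface. World frame = base frame: x ahead of the robot, y to its left, z up, the work surface at z = 0. Lengths are in mm, angles in rad, forces in N, time in s.
With the tool pointing down it reaches from about 375 to 925 mm from the base axis. Payload 3.1 kg.
Tool frame: the origin (TCP) lies midway between the tips of the shut fingers; the grasp point (between the pads) lies 19 mm behind it (pinch_z is the distance from the TCP to the grasp point, in mm); z points along the fingers, y is the direction in which the jaws open and shut (so a half turn about z gives the same grasp; the last joint's range is limited). The gripper opens to 85 mm and grips with 20 to 120 N. Pads are 22 mm wide; open, the fingers measure 114 mm over their backs; the gripper's body (76 mm by 85 mm) begins 54 mm behind the grasp point. The pads swing forward as they close: fully open they stand 13 mm farther back than shut.
Start: joints at [1.193, 0.383, 0.044, 1.598, -0.018, 1.161, -0.05], TCP at [179.526, -624.719, 231.269] pointing down, gripper open.
Joint ranges: [-2.61, 2.61], [-0.41, 2.15], [-1.48, 1.57], [0, 2.5], [-1.57, 4.71], [0.05, 1.97], [-2.85, 2.85]. Speed limits (rad/s): [2.79, 2.79, 3.14, 3.14, 3.14, 3.14, 3.14].

INTERFACE

Orientations are given as a 3x3 rotation matrix whose columns are the frame's x, y, z axes.
In Python, from cell import read_state, camera, close_job, pinch_z gives the robot as it stands. The module is installed in compiled form; this text tells all that it offers.
- The arm moves only by the tool play_rows, never from a script. Its argument "commands" is a list of rows, each an object of numbers: "dx", "dy", "dz": the shift along the tool's x, y, z each as a share of 0.03 m, from -1 to 1; "ax", "ay", "az": the turn, a rotation vector about the tool's x, y, z each as a share of 0.1 rad, from -1 to 1; "grip": the closure, from -1 (fully open) to 1 (shut), so that 0 is half open. A call has 1 to 20 rows; each row shifts and turns the pose as measured when the row begins, along the tool's axes as they then stand; what a row does not reach is not made up. A row lasts 1/12 s, in which the tool goes at most 41.7 mm and 7.16 degrees, less where a joint would pass 70% of its speed; a pose out of reach is approached as far as the arm can. A call with a number of a shift or a turn outside -1 to 1 is refused whole. A call with a gripper value outside its range is refused whole. The fingers move at their own pace and stop on an object; the grip force is fixed at half the most. Time passes only in rows, so rows that do not move let the fingers close. It gives the time, the measured TCP pose, the force and the opening at its end, in the units of the state.
- read_state(): the state, without advancing time (a new reading comes with each control period).
- camera(name): name is "scene" or "side" or "wrist"; returns a dict with "img" (384x512x3 uint8, red, green, blue), "depth" (384x512 float32, mm along the optical axis (not along the pixel's ray), 0 where there is no reading), "vertical_fov" (degrees; the focal length in pixels is half the picture's height over the tangent of half this angle, whatever the lens; pixels are square), "cx", "cy" (the principal point, pixels), "position" and "orientation" of the camera in the world; the wrist camera has in their place "T_tool_cam" (4x4, takes a point from camera to tool coordinates, whose origin is the TCP and whose axes are the flange's). Camera axes: x right, y down, z forward; pixel columns grow to the right and rows downward; lengths in mm; the calibration is good to about 2 mm. A picture is of the moment at which its call begins: read the wrist's pose just before it.
- close_job(): hands the job in, once; it reports no verdict.
The state is a dict: "time_s": time; "q": joint angles; "joint_vel": joint speeds; "joint_torque": joint torques, N m; "tool_pos": TCP position; "tool_rot": TCP orientation; "wrist_force": force on the tool from outside, world axes, zero at the start; "moment": the same for the moment, N m; "opening": finger opening in mm.
Only numpy, scipy, OpenCV 4.12 (cv2) and the standard library are available. Lean on these libraries where they do the work, as an engineer would, in place of code of your own. Each camera call takes 0.05 s, during which the arm holds its last target.

TASK

Pick up the metal sowing template by its wooden grip and lay it gently on the sowing board: long edge along the batten, plate resting on top of the steel pin, hole a little short of the pin. Then slide it gently along the batten until its hole finds the pin and the plate drops down flat on the board, and let go. Don't force it, and leave the other things on the tray where they are.

Things in the scene. Friction and masses are not known exactly. Their poses are not given: they have to be found in the camera images.
- grip (a point): Centre of the loose sowing template's wooden grip, a block on the middle of the metal plate: 60 mm long (x), 20 mm thick (y), 40 mm tall, from 4 to 44 mm above the plate's underside; this point is 24 mm above the underside. Template about 0.3 kg, balanced under the grip. Axes are the template's, z up.
- plate (a point): Centre of the underside of the template's flat aluminium plate, 24 mm below grip: 100 mm (x) by 170 mm (y) by 4 mm thick. Small dark dots on it are not holes. Axes as grip.
- hole (a point): Centre of the plate's one through-hole, 13 mm across with a dark rim, at the underside: 30 mm towards template +y from the plate's centre, midway across. Level with the bed when seated, about 5 to 10 mm above it while the plate rides on the pin. Left loose, the plate tilts and drops by its own weight when the hole meets the pin; held tightly, it must be let down. Axes as grip.
- board: The fixed plywood sowing board: bed 150 mm (x) by 300 mm (y), its top 18 mm above the tray; origin under its middle. The template is used with its axes parallel to the board's (x to x, y to y). Template and board (with pin and batten) must be worked gently: under 35 N between them.
- batten (a point): Middle of the lower inner edge of the wooden batten, on the bed: it runs along y on the whole +x side of the board and stands 16 mm above the bed. With the template's +x long edge against it the hole's centre runs 0.5 mm to +x of the slot's line, near enough for the pin.
- slot_mid (a point): Middle of the pin's slot, on the bed, 30 mm to +y of the board's middle and 50.5 mm from the batten's inner face. Board axes. The steel pin, 10 mm across, 8 mm above the bed, is clamped somewhere along the slot up to 15 mm to -y or +y of here: not measured, find it by feel, sliding the template towards +y from the hole about 27 mm to -y of here.
- lever0: Bystander: blue plastic tyre lever 115 x 16 x 9 mm lying flat, origin under its middle.
- lever1: Bystander: the other blue tyre lever of the pair, same size.
Mind the look-alikes: they are no part of the job. Of the things shaped like the part that bears grip, the aluminium one is meant.

How it is judged:
By the outcome, as a careful person would: the job done as asked, in the order asked, and still so for the second after the job is handed in, with the robot touching nothing.
It also fails if it takes over 45 s, if anything falls off the work surface, if the arm or the gripper's body presses on something with over 40 N, if the wrist force passes 120 N, or if a joint passes its speed limit or range.

## Working session

There is one attempt and no reset: what is moved stays moved. The work goes in short steps, Python scripts to look and compute and a tool call to move; the robot and the scene stay as the last step left them, time stands still between calls to the robot, and variables do not carry over. Pictures are saved under pics/ and viewed, and the job is handed in when it is done.

Besides the shell and the picture viewer there is one more tool, called after "Request:" as name(argument=value, ...), one argument or row to a line, values as JSON. play_rows: Moves the arm, as the interface text tells. Shift numbers are shares of 0.03 m and turn numbers shares of 0.1 rad, none past 1 either way. Its arguments: {"type":"object","properties":{"commands":{"type":"array"}},"required":["commands"]}

```bash
mkdir -p pics; cat > h.py <<'E'
import numpy as np, cv2
from cell import read_state, camera, close_job, pinch_z
def cam(name):
    s=read_state(); c=camera(name)
    if name=="wrist":
        T=np.eye(4);T[:3,:3]=np.array(s["tool_rot"]);T[:3,3]=s["tool_pos"]
        M=T@np.array(c["T_tool_cam"]); c["position"]=M[:3,3]; c["orientation"]=M[:3,:3]
    c["position"]=np.array(c["position"]);c["orientation"]=np.array(c["orientation"])
    c["f"]=192/np.tan(np.radians(c["vertical_fov"])/2)
    return c
def ray(c,u,v,z):
    d=c["orientation"]@np.array([(u-c["cx"])/c["f"],(v-c["cy"])/c["f"],1.]); p=c["position"]
    return p+d*(z-p[2])/d[2]
def proj(c,P):
    q=c["orientation"].T@(np.array(P)-c["position"]); return c["cx"]+c["f"]*q[0]/q[2],c["cy"]+c["f"]*q[1]/q[2]
def dpt(c,u,v):
    d=c["depth"][int(v),int(u)]
    return c["position"]+c["orientation"]@(np.array([(u-c["cx"])/c["f"],(v-c["cy"])/c["f"],1.])*d)
def save(c,n,crop=None,k=1):
    im=cv2.cvtColor(c["img"],cv2.COLOR_RGB2BGR)
    if crop: a,b,x,y=crop; im=im[b:y,a:x]
    if k!=1: im=cv2.resize(im,None,fx=k,fy=k,interpolation=cv2.INTER_CUBIC)
    cv2.imwrite("pics/"+n+".png",im)
E
python3 - <<'E'
from h import *
import pickle
for n in ["scene","side","wrist"]:
    c=cam(n); save(c,n+"0",k=1.5); pickle.dump(c,open(n+"0.pkl","wb")); print(n,c["position"],c["orientation"][:,2],c["f"],c["cx"],c["cy"])
print(read_state(),pinch_z)
E
```

```text
scene [ 918.98951413 -430.13847763  896.26251478] [-0.42047998  0.47296658 -0.77427333] 425.16893276273606 251.85030959585808 188.82956852457758
side [ 52.10882506 774.03162291 769.58770716] [ 0.37992101 -0.6339319  -0.67363965] 449.29647283751103 264.17852391778257 183.8009629960046
wrist [ 254.34948812 -602.80894757  372.56139651] [-0.29377031 -0.08181396 -0.95236835] 293.21687670934267 255.7620459802265 189.37471946517937
{'time_s': 0.15, 'q': array([ 1.19320615,  0.38365466,  0.04384417,  1.59919901, -0.0179098 ,
        1.16118072, -0.04990476]), 'joint_vel': array([-0.00030833, -0.00307111, -0.00154223, -0.00516341,  0.00079745,
        0.00090458, -0.00152359]), 'joint_torque': array([ 2.17056913e-03, -4.34053516e+01,  1.02707561e+00, -2.49980038e+01,
        1.08073239e-02,  7.21282151e-03,  6.20674179e-08]), 'tool_pos': array([ 179.3056604 , -624.0239661 ,  230.17756533]), 'tool_rot': array([[ 9.61094652e-01,  2.76218460e-01, -6.57439329e-04],
       [ 2.76219226e-01, -9.61092697e-01,  1.94105110e-03],
       [-9.57059918e-05, -2.04713121e-03, -9.99997900e-01]]), 'wrist_force': array([0.27917757, 0.46808465, 0.68194899]), 'moment': array([ 0.02301957,  0.02997573, -0.01504667]), 'opening': 85.70792529092535} 18.700000000000003
```

View pics/scene0.png

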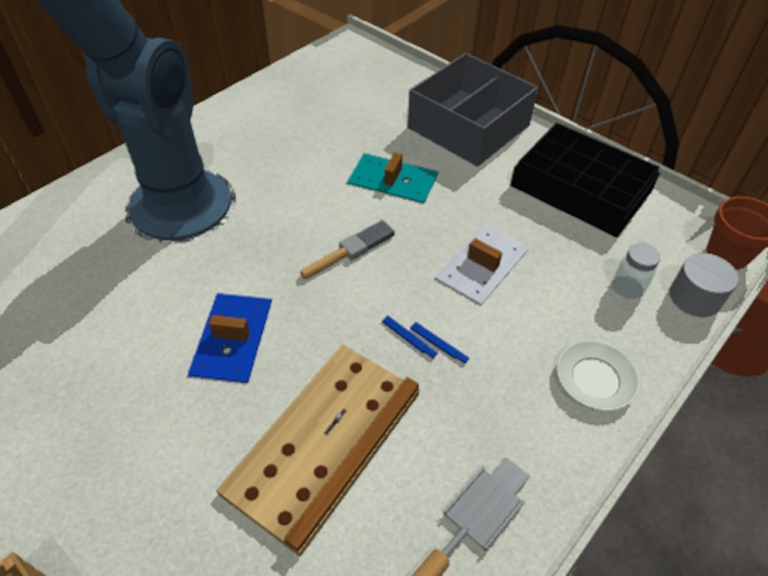

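View pics/side0.png

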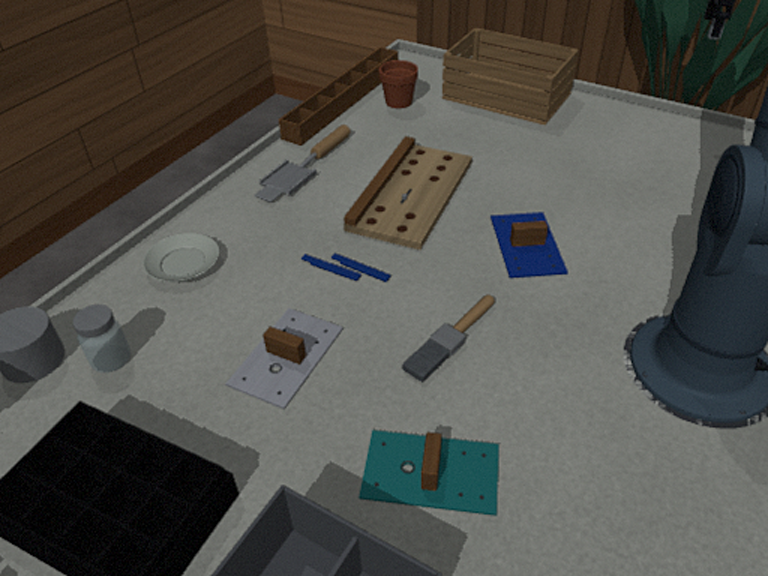

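View pics/wrist0.png

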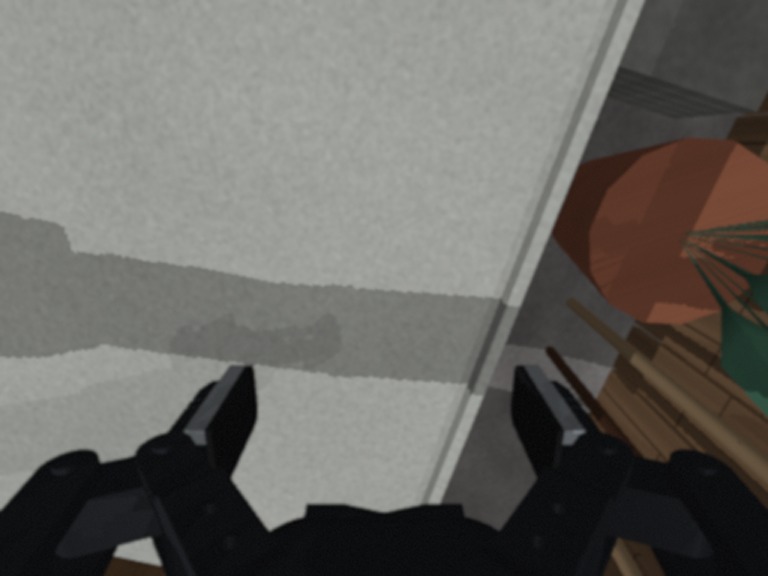

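Three things carry a wooden grip. In the scene view (shown pixels) they are a blue plate at (230,338), a teal plate at (393,178) and a bare grey metal plate at (482,262). The grey one is aluminium, so it fits. I'll confirm it in a crop and measure.

```bash
python3 - <<'E'
from h import *
import pickle
s=pickle.load(open("scene0.pkl","rb"));d=pickle.load(open("side0.pkl","rb"))
a=cv2.resize(cv2.cvtColor(s["img"],4)[145:210,280:360],None,fx=5,fy=5,interpolation=2)
b=cv2.resize(cv2.cvtColor(d["img"],4)[200:275,145:235],None,fx=4.4,fy=4.33,interpolation=2)
cv2.imwrite("pics/crop1.png",np.hstack([a,b]))
a=cv2.resize(cv2.cvtColor(s["img"],4)[220:375,140:285],None,fx=2.7,fy=2.7,interpolation=2)
b=cv2.resize(cv2.cvtColor(d["img"],4)[85:170,225:320],None,fx=4.1,fy=a.shape[0]/85,interpolation=2)
cv2.imwrite("pics/crop2.png",np.hstack([a,b])); print(a.shape,b.shape)
E
```

```text
(418, 392, 3) (418, 389, 3)
```

View pics/crop1.png

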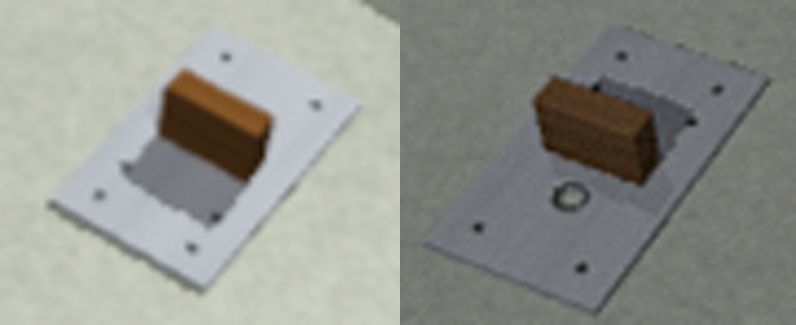

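View pics/crop2.png

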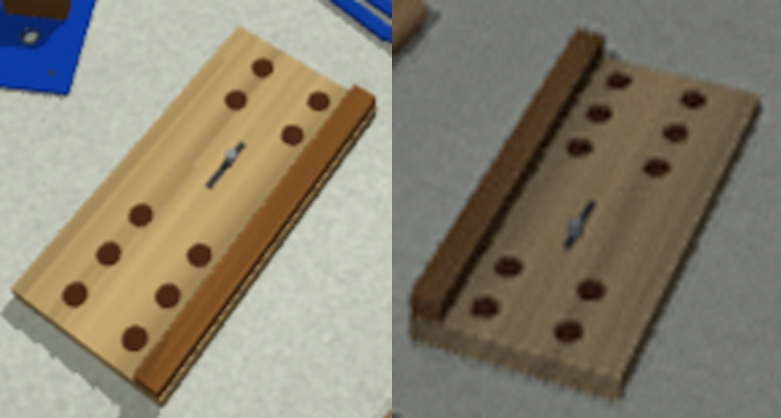

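```bash
python3 - <<'E'
from h import *
import pickle
s=pickle.load(open("scene0.pkl","rb"));d=pickle.load(open("side0.pkl","rb"))
# plate corners by hand from crops
S=np.array([[212,27],[360,103],[203,291],[50,203]])/5+[280,145]
D=(np.array([[614,25],[770,80],[595,312],[425,243]])-[400,0])/[4.4,4.33]+[145,200]
for n,c,Q in(("scene",s,S),("side",d,D)):
    P=np.array([ray(c,u,v,4) for u,v in Q]); print(n,P[:,:2].round(1).tolist(),"ctr",P.mean(0).round(1),"edges",[round(float(np.linalg.norm(P[i]-P[i-1])),1) for i in range(4)])
    e=P[(0,1),:].mean(0)-P[(2,3),:].mean(0); print("long ang",np.degrees(np.arctan2(e[1],e[0])))
h=ray(d,(572-400)/4.4+145,197/4.33+200,4);print("hole side",h)
gs=[((183,70)),((272,117)),((160,88)),((250,140))]
# grip top centre: scene
P=np.array([ray(s,u/5+280,v/5+145,44) for u,v in [(183,70),(273,117),(166,88),(252,137)]]);print("griptop scene",P.mean(0),P[:,:2].round(1).tolist())
P=np.array([ray(d,(u-400)/4.4+145,v/4.33+200,44) for u,v in [(553,77),(655,107),(535,97),(640,127)]]);print("griptop side",P.mean(0),P[:,:2].round(1).tolist())
# board
def f(c,L,z,sc,o):
    return np.array([ray(c,u/sc[0]+o[0],v/sc[1]+o[1],z) for u,v in L])
k=(2.7,2.7);o=(140,220);k2=(389/95,418/85);o2=(225,85)
for n,c,L in(("scene",s,[(240,27),(15,292),(140,378),(208,186),(243,146)]),("side",d,[(760,95),(622,383),(608,55),(568,246),(594,203)])):
    if n=="side": L=[(u-392,v) for u,v in L]
    P=f(c,L,18,*((k,o) if n=="scene" else (k2,o2)));print(n,P[:,:2].round(1).tolist())
L=[(262,67),(235,99),(318,100),(292,134),(141,214),(108,253),(75,293),(200,254),(167,295),(134,338)]
P1=f(s,L,18,k,o);print("holes scene",P1[:,:2].round(1).tolist())
L=[(569,331),(591,290),(485,306),(509,267),(657,167),(676,132),(693,99),(580,147),(599,114),(619,81)]
P2=f(d,[(u-392,v) for u,v in L],18,k2,o2);print("holes side",P2[:,:2].round(1).tolist())
# levers, surface depth sanity
print(dpt(s,230,300),dpt(s,320,185),dpt(d,190,250))
# batten top inner edge: 
print("batten scene top-inner",f(s,[(358,86),(135,383)],34,k,o)[:,:2], "outer",f(s,[(376,98),(155,398)],34,k,o)[:,:2])
E
```

```text
scene [[488.5, 363.0], [586.3, 371.4], [600.9, 201.9], [503.3, 194.0]] ctr [544.8 282.6   4. ] edges [169.6, 98.2, 170.2, 97.9]
long ang 94.9558078200285
side [[592.7, 204.5], [495.0, 197.5], [482.9, 366.3], [581.4, 373.8]] ctr [538.  285.5   4. ] edges [169.7, 97.9, 169.2, 98.8]
long ang -86.02693942105977
hole side [536.58609327 314.52411379   4.        ]
griptop scene [544.41207372 283.15648838  44.        ] [[515.7, 289.8], [572.4, 294.9], [517.0, 272.6], [572.5, 275.3]]
griptop side [539.49567832 283.07166102  44.        ] [[568.7, 279.7], [511.4, 271.3], [567.9, 295.3], [509.9, 285.9]]
scene [[488.8, -29.3], [532.3, -324.5], [651.9, -303.1], [579.3, -160.2], [575.0, -114.2]]
side [[522.2, -322.6], [478.0, -25.1], [644.9, -309.1], [569.2, -114.9], [574.3, -160.7]]
holes scene [[533.0, -46.6], [538.1, -86.2], [592.1, -37.9], [597.9, -77.7], [556.7, -214.4], [561.8, -254.6], [567.2, -293.6], [616.3, -205.8], [621.1, -246.4], [626.8, -286.1]]
holes side [[529.7, -47.3], [535.1, -86.4], [589.7, -39.4], [594.3, -78.0], [552.8, -215.1], [558.2, -255.3], [564.0, -294.4], [611.8, -207.0], [617.4, -245.5], [622.6, -286.0]]
[ 618.86785052 -159.4197206    17.52810423] [562.7146463  250.63459308   5.03852716] [518.52378964 317.26817245   2.26567223]
batten scene top-inner [[ 614.36639171  -11.25940945]
 [ 656.69364027 -310.28493959]] outer [[ 633.48025406   -9.81684174]
 [ 675.09270534 -307.66499082]]
```

The crop shows a bare aluminium plate with four dark dots. Its real hole is on the +y side, at crop (572,197). The template centre is about (541.5, 283.5) with yaw about 4.5°. The board has yaw about 8° and slot_mid at about (574.5, -137.5). On the way to the template I'll look at the board from above with the wrist camera.

```bash
cat >> h.py <<'E'
def plan(pos,yaw=None):
    s=read_state();R=np.array(s["tool_rot"]);d=np.array(pos)-s["tool_pos"];t=R.T@d
    y=np.degrees(np.arctan2(R[1,0],R[0,0]))
    print("t",round(s["time_s"],2),"pos",np.round(s["tool_pos"],1),"yaw",round(y,2),"tilt",np.round(R[:2,2],4),"F",np.round(s["wrist_force"],1),"M",np.round(s["moment"],2),"open",round(s["opening"],1))
    print("tool delta mm",t.round(1),"shares",(t/30).round(2), "az rad" , None if yaw is None else round(-np.radians(yaw-y),3))
E
python3 -c "
from h import *
plan((520,-160,235),8)"
```

```text
t 0.15 pos [ 179.3 -624.   230.2] yaw 16.03 tilt [-0.0007  0.0019] F [0.3 0.5 0.7] M [ 0.02  0.03 -0.02] open 85.7
tool delta mm [ 455.6 -351.9   -4.1] shares [ 15.19 -11.73  -0.14] az rad 0.14
```

Request:
play_rows(
  commands=[
    {"dx": 0.5,"dy": -0.37,"grip": -1},
    {"dx": 0.95,"dy": -0.73,"grip": -1},
    {"dx": 0.95,"dy": -0.73,"grip": -1},
    {"dx": 0.95,"dy": -0.73,"grip": -1},
    {"dx": 0.95,"dy": -0.73,"grip": -1},
    {"dx": 0.95,"dy": -0.73,"grip": -1},
    {"dx": 0.95,"dy": -0.73,"grip": -1},
    {"dx": 0.95,"dy": -0.73,"grip": -1},
    {"dx": 0.95,"dy": -0.73,"grip": -1},
    {"dx": 0.95,"dy": -0.73,"grip": -1},
    {"dx": 0.95,"dy": -0.73,"grip": -1},
    {"dx": 0.95,"dy": -0.73,"grip": -1},
    {"dx": 0.95,"dy": -0.73,"grip": -1},
    {"dx": 0.95,"dy": -0.73,"grip": -1},
    {"dx": 0.95,"dy": -0.73,"grip": -1},
    {"dx": 0.95,"dy": -0.73,"grip": -1},
    {"dx": 0.4,"dy": -0.3,"grip": -1},
    {"az": 0.7,"grip": -1},
    {"az": 0.7,"grip": -1},
    {"grip": -1},
  ],
)

```text
schema error: expected keys dx, dy, dz, ax, ay, az, grip
```

```bash
python3 - <<'E'
from h import *
import pickle
plan((520,-160,235),8)
c=cam("wrist");save(c,"w1",k=1.5);pickle.dump(c,open("w1.pkl","wb"))
E
```

```text
t 0.15 pos [ 179.3 -624.   230.2] yaw 16.03 tilt [-0.0007  0.0019] F [0.3 0.5 0.7] M [ 0.02  0.03 -0.02] open 85.7
tool delta mm [ 455.6 -351.9   -4.1] shares [ 15.19 -11.73  -0.14] az rad 0.14
```

View pics/w1.png

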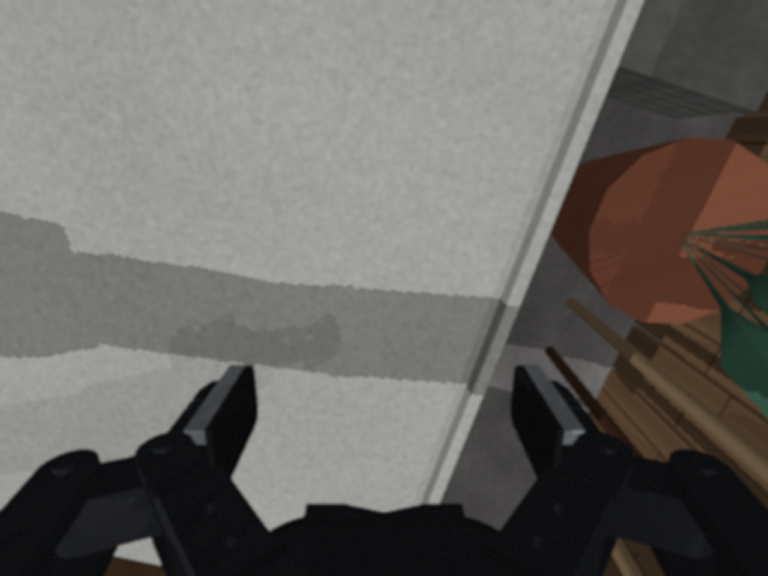

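Every row needs all seven keys. The arm hasn't moved, and this picture shows the same view as before.

Request:
play_rows(
  commands=[
    {"dx": 0.5,"dy": -0.37,"dz": 0,"ax": 0,"ay": 0,"az": 0,"grip": -1},
    {"dx": 0.95,"dy": -0.73,"dz": 0,"ax": 0,"ay": 0,"az": 0,"grip": -1},
    {"dx": 0.95,"dy": -0.73,"dz": 0,"ax": 0,"ay": 0,"az": 0,"grip": -1},
    {"dx": 0.95,"dy": -0.73,"dz": 0,"ax": 0,"ay": 0,"az": 0,"grip": -1},
    {"dx": 0.95,"dy": -0.73,"dz": 0,"ax": 0,"ay": 0,"az": 0,"grip": -1},
    {"dx": 0.95,"dy": -0.73,"dz": 0,"ax": 0,"ay": 0,"az": 0,"grip": -1},
    {"dx": 0.95,"dy": -0.73,"dz": 0,"ax": 0,"ay": 0,"az": 0,"grip": -1},
    {"dx": 0.95,"dy": -0.73,"dz": 0,"ax": 0,"ay": 0,"az": 0,"grip": -1},
    {"dx": 0.95,"dy": -0.73,"dz": 0,"ax": 0,"ay": 0,"az": 0,"grip": -1},
    {"dx": 0.95,"dy": -0.73,"dz": 0,"ax": 0,"ay": 0,"az": 0,"grip": -1},
    {"dx": 0.95,"dy": -0.73,"dz": 0,"ax": 0,"ay": 0,"az": 0,"grip": -1},
    {"dx": 0.95,"dy": -0.73,"dz": 0,"ax": 0,"ay": 0,"az": 0,"grip": -1},
    {"dx": 0.95,"dy": -0.73,"dz": 0,"ax": 0,"ay": 0,"az": 0,"grip": -1},
    {"dx": 0.95,"dy": -0.73,"dz": 0,"ax": 0,"ay": 0,"az": 0,"grip": -1},
    {"dx": 0.95,"dy": -0.73,"dz": 0,"ax": 0,"ay": 0,"az": 0,"grip": -1},
    {"dx": 0.95,"dy": -0.73,"dz": 0,"ax": 0,"ay": 0,"az": 0,"grip": -1},
    {"dx": 0.4,"dy": -0.3,"dz": 0,"ax": 0,"ay": 0,"az": 0,"grip": -1},
    {"dx": 0,"dy": 0,"dz": 0,"ax": 0,"ay": 0,"az": 0.7,"grip": -1},
    {"dx": 0,"dy": 0,"dz": 0,"ax": 0,"ay": 0,"az": 0.7,"grip": -1},
    {"dx": 0,"dy": 0,"dz": 0,"ax": 0,"ay": 0,"az": 0,"grip": -1},
  ],
)

```text
time_s: 1.87
tool_pos: [532.6, -141.2, 223.9]
tool_rot: [[0.992, 0.129, -0.005], [0.129, -0.992, 0.003], [-0.004, -0.003, -1.0]]
wrist_force: [-0.1, -0.1, -0.6]
opening: 85.2
```

```bash
python3 - <<'E'
from h import *
import pickle
plan((520,-160,235),8)
c=cam("wrist");save(c,"w2",k=1.5);pickle.dump(c,open("w2.pkl","wb"))
E
```

```text
t 1.87 pos [ 532.6 -141.2  223.9] yaw 7.42 tilt [-0.0048  0.0027] F [-0.1 -0.1 -0.6] M [ 0.04  0.02 -0.  ] open 85.2
tool delta mm [-14.9  17.  -11.1] shares [-0.5   0.57 -0.37] az rad -0.01
```

View pics/w2.png

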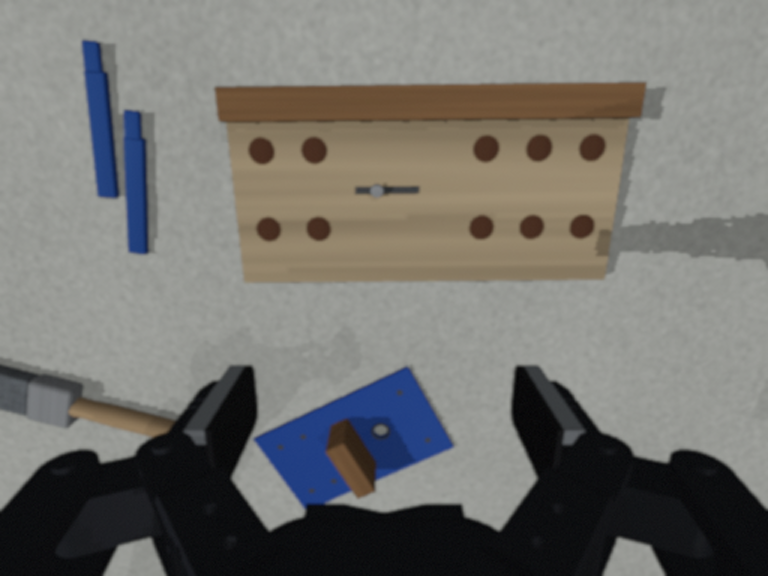

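The wrist view shows the slot from (355,190) to (420,190), with the pin's head at (376,191), left of the middle and so towards +y. The batten's lower inner edge is at about row 121.

```bash
python3 - <<'E'
from h import *
import pickle
c=pickle.load(open("w2.pkl","rb"))
r=lambda u,v,z:ray(c,u/1.5,v/1.5,z)
a,b=r(355,190,18),r(420,190,18);print("slot",a,b,(a+b)/2);
p=r(376.5,191,26);print("pin",p)
H=np.array([r(*q,18)[:2] for q in [(261,150),(314,150),(486,148),(539,147),(592,147),(269,229),(318,228),(481,227),(532,226),(582,226)]])
print(H.round(1).tolist())
e=H[0]-H[4];f=H[5]-H[9];print(np.degrees(np.arctan2(e[1],e[0]))-90,np.degrees(np.arctan2(f[1],f[0]))-90)
s=pickle.load(open("scene0.pkl","rb"));d=pickle.load(open("side0.pkl","rb"))
print("pin scene",ray(s,232/2.7+140,158/2.7+220,26),"pin side",ray(d,(577-392)/4.09+225,226/4.92+85,26))
l,m=r(229,122,18),r(632,119,18);print("batten",l,m)
q=[r(246,282,18),r(606,278,18)];print("-x edge",q)
E
```

```text
slot [ 571.70408591 -113.06469627   18.        ] [ 578.23423332 -163.22381462   18.        ] [ 574.96915962 -138.14425545   18.        ]
pin [ 573.96663785 -129.80065707   26.        ]
[[592.1, -39.2], [597.3, -79.0], [615.5, -207.9], [621.4, -247.4], [626.5, -287.0], [532.3, -48.1], [538.2, -87.0], [555.8, -216.0], [561.9, -256.1], [567.0, -295.5]]
7.896780309712511 7.988678530845647
pin scene [ 579.10480085 -131.26214508   26.        ] pin side [ 567.76298254 -125.38222455   26.        ]
batten [609.06156469 -14.65335086  18.        ] [ 649.5850383  -310.89093328   18.        ]
-x edge [array([485.17162142, -31.30321791,  18.        ]), array([ 527.36187986, -326.76336571,   18.        ])]
```

```bash
python3 -c "
from h import *
plan((541.5,283.5,190),4.5)"
```

```text
t 1.92 pos [ 532.4 -141.4  223.9] yaw 7.53 tilt [-0.005   0.0027] F [0.7 0.6 0.5] M [ 0.04 -0.01  0.04] open 85.8
tool delta mm [  64.9 -419.9   35. ] shares [  2.16 -14.     1.17] az rad 0.053
```

Request:
play_rows(
  commands=[
    {"dx": 0.1,"dy": -0.5,"dz": 0,"ax": 0,"ay": 0,"az": 0.25,"grip": -1},
    {"dx": 0.12,"dy": -0.98,"dz": 0,"ax": 0,"ay": 0,"az": 0.25,"grip": -1},
    {"dx": 0.12,"dy": -0.98,"dz": 0,"ax": 0,"ay": 0,"az": 0,"grip": -1},
    {"dx": 0.12,"dy": -0.98,"dz": 0,"ax": 0,"ay": 0,"az": 0,"grip": -1},
    {"dx": 0.12,"dy": -0.98,"dz": 0,"ax": 0,"ay": 0,"az": 0,"grip": -1},
    {"dx": 0.12,"dy": -0.98,"dz": 0,"ax": 0,"ay": 0,"az": 0,"grip": -1},
    {"dx": 0.12,"dy": -0.98,"dz": 0,"ax": 0,"ay": 0,"az": 0,"grip": -1},
    {"dx": 0.12,"dy": -0.98,"dz": 0.1,"ax": 0,"ay": 0,"az": 0,"grip": -1},
    {"dx": 0.12,"dy": -0.98,"dz": 0.1,"ax": 0,"ay": 0,"az": 0,"grip": -1},
    {"dx": 0.12,"dy": -0.98,"dz": 0.1,"ax": 0,"ay": 0,"az": 0,"grip": -1},
    {"dx": 0.12,"dy": -0.98,"dz": 0.1,"ax": 0,"ay": 0,"az": 0,"grip": -1},
    {"dx": 0.12,"dy": -0.98,"dz": 0.1,"ax": 0,"ay": 0,"az": 0,"grip": -1},
    {"dx": 0.12,"dy": -0.98,"dz": 0.1,"ax": 0,"ay": 0,"az": 0,"grip": -1},
    {"dx": 0.12,"dy": -0.5,"dz": 0.1,"ax": 0,"ay": 0,"az": 0,"grip": -1},
    {"dx": 0,"dy": 0,"dz": 0,"ax": 0,"ay": 0,"az": 0,"grip": -1},
  ],
)

```text
time_s: 3.17
tool_pos: [551.7, 240.6, 199.1]
tool_rot: [[0.997, 0.072, -0.006], [0.072, -0.997, -0.006], [-0.006, 0.005, -1.0]]
wrist_force: [-0.7, 1.1, -0.6]
opening: 85.1
```

```bash
python3 - <<'E'
from h import *
import pickle
plan((541.5,283.5,190),4.5)
c=cam("wrist");save(c,"w3",k=1.5);pickle.dump(c,open("w3.pkl","wb"))
E
```

```text
t 3.17 pos [551.7 240.6 199.1] yaw 4.13 tilt [-0.0058 -0.0055] F [-0.7  1.1 -0.6] M [ 0.02 -0.01  0.05] open 85.1
tool delta mm [ -7.  -43.6   8.9] shares [-0.23 -1.45  0.3 ] az rad -0.006
```

View pics/w3.png

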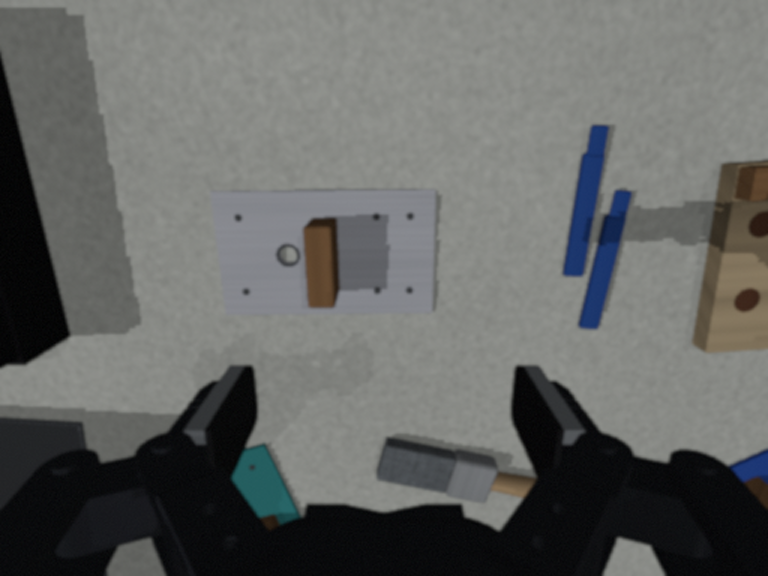

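The wrist view shows the aluminium plate with corners (211,192), (435,188), (435,312) and (223,315), and its hole at (288,255).

```bash
python3 - <<'E'
from h import *
import pickle
c=pickle.load(open("w3.pkl","rb"))
r=lambda u,v,z:ray(c,u/1.5,v/1.5,z)
P=np.array([r(*q,4) for q in [(211,192),(436,188),(435,312),(223,315)]]);print(P[:,:2].round(1).tolist(),P.mean(0),[np.linalg.norm(P[i]-P[i-1]) for i in range(4)])
for a,b in((0,1),(3,2)):
    e=P[a]-P[b];print(np.degrees(np.arctan2(e[1],e[0]))-90)
h=r(288,255,4);print("hole",h)
G=np.array([r(*q,44) for q in [(305,226),(331,221),(309,306),(333,305)]]);print(G[:,:2].round(1).tolist(),G.mean(0))
print(np.array(c["position"]))
plan((541.5,283.5,100),4.5)
E
```

```text
[[584.2, 372.3], [599.2, 203.4], [499.3, 193.3], [484.5, 367.4]] [541.78656526 284.08415393   4.        ] [np.float64(99.80824001946301), np.float64(169.52707908248976), np.float64(100.39135729678354), np.float64(174.6878983299276)]
5.0836406033688775
4.868771704172985
hole [539.26482247 314.23810599   4.        ]
[[571.3, 294.8], [575.9, 277.3], [513.1, 291.0], [515.1, 273.7]] [543.8600617  284.19450461  44.        ]
[630.32182261 246.86908178 341.15350821]
t 3.22 pos [551.6 239.1 199.2] yaw 4.07 tilt [-0.0061 -0.0067] F [-0.3  0.6  0.6] M [0.05 0.03 0.06] open 85.8
tool delta mm [ -6.3 -45.6  99. ] shares [-0.21 -1.52  3.3 ] az rad -0.007
```

Request:
play_rows(
  commands=[
    {"dx": -0.1,"dy": -0.7,"dz": 0.3,"ax": 0.06,"ay": 0.06,"az": -0.12,"grip": -1},
    {"dx": -0.1,"dy": -0.6,"dz": 0.7,"ax": 0,"ay": 0,"az": 0,"grip": -1},
    {"dx": 0,"dy": -0.1,"dz": 0.9,"ax": 0,"ay": 0,"az": 0,"grip": -1},
    {"dx": 0,"dy": 0,"dz": 0.7,"ax": 0,"ay": 0,"az": 0,"grip": -1},
    {"dx": 0,"dy": 0,"dz": 0.1,"ax": 0,"ay": 0,"az": 0,"grip": -1},
    {"dx": 0,"dy": 0,"dz": 0,"ax": 0,"ay": 0,"az": 0,"grip": -1},
  ],
)

```text
time_s: 3.72
tool_pos: [549.1, 267.7, 117.8]
tool_rot: [[0.997, 0.072, 0.006], [0.072, -0.997, -0.008], [0.006, 0.009, -1.0]]
wrist_force: [-0.5, -0.2, 0.5]
opening: 85.8
```

```bash
python3 -c "
from h import *
plan((541.8,284,14),4.9)"
```

```text
t 3.72 pos [549.1 267.7 117.8] yaw 4.15 tilt [ 0.0065 -0.0082] F [-0.5 -0.2  0.5] M [-0.01  0.04  0.01] open 85.8
tool delta mm [ -6.7 -17.7 103.6] shares [-0.22 -0.59  3.45] az rad -0.013
```

Request:
play_rows(
  commands=[
    {"dx": -0.2,"dy": -0.4,"dz": 0.2,"ax": 0.1,"ay": -0.06,"az": -0.12,"grip": -1},
    {"dx": -0.1,"dy": -0.3,"dz": 0.2,"ax": 0,"ay": 0,"az": 0,"grip": -1},
    {"dx": 0,"dy": 0,"dz": 0.6,"ax": 0,"ay": 0,"az": 0,"grip": -1},
    {"dx": 0,"dy": 0,"dz": 0.6,"ax": 0,"ay": 0,"az": 0,"grip": -1},
    {"dx": 0,"dy": 0,"dz": 0,"ax": 0,"ay": 0,"az": 0,"grip": -1},
  ],
)

```text
time_s: 4.13
tool_pos: [543.0, 287.8, 73.7]
tool_rot: [[0.997, 0.079, 0.009], [0.079, -0.997, 0.005], [0.009, -0.004, -1.0]]
wrist_force: [0.3, -0.7, -0.2]
opening: 85.7
```

```bash
python3 -c "
from h import *
plan((541.8,284,14),4.9)
R=read_state()['tool_rot'];print(R[2])
c=cam('wrist');save(c,'w4',k=1.5)"
```

```text
t 4.13 pos [543.  287.8  73.7] yaw 4.52 tilt [0.0088 0.0049] F [ 0.3 -0.7 -0.2] M [-0.03  0.05  0.06] open 85.7
tool delta mm [-2.   4.  59.7] shares [-0.07  0.13  1.99] az rad -0.007
[ 0.00919542 -0.00418821 -0.99994895]
```

View pics/w4.png

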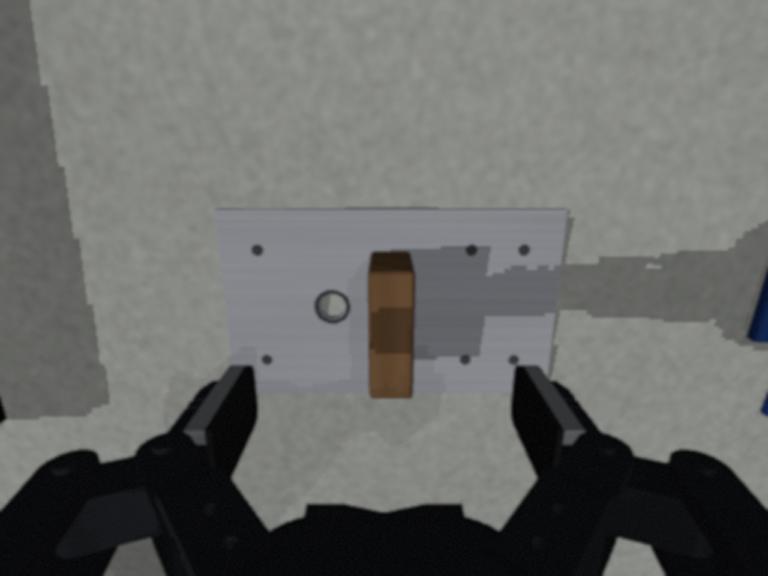

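Request:
play_rows(
  commands=[
    {"dx": -0.07,"dy": 0.12,"dz": 0.4,"ax": -0.04,"ay": -0.09,"az": -0.06,"grip": -1},
    {"dx": 0,"dy": 0,"dz": 0.7,"ax": 0,"ay": 0,"az": 0,"grip": -1},
    {"dx": 0,"dy": 0,"dz": 0.5,"ax": 0,"ay": 0,"az": 0,"grip": -1},
    {"dx": 0,"dy": 0,"dz": 0.2,"ax": 0,"ay": 0,"az": 0,"grip": -1},
    {"dx": 0,"dy": 0,"dz": 0,"ax": 0,"ay": 0,"az": 0,"grip": -1},
  ],
)

```text
time_s: 4.6
tool_pos: [546.8, 287.9, 24.4]
tool_rot: [[0.996, 0.086, 0.011], [0.086, -0.996, 0.006], [0.012, -0.005, -1.0]]
wrist_force: [-0.1, -0.6, 0.0]
opening: 85.5
```

```bash
python3 -c "
from h import *
plan((541.8,284,13),4.9)
R=read_state()['tool_rot'];print(R[2])"
```

```text
t 4.6 pos [546.8 287.9  24.4] yaw 4.95 tilt [0.0112 0.0058] F [-0.1 -0.6  0. ] M [ 0.01  0.03 -0.  ] open 85.5
tool delta mm [-5.5  3.5 11.4] shares [-0.18  0.12  0.38] az rad 0.001
[ 0.0116857  -0.00484215 -0.99992   ]
```

Request:
play_rows(
  commands=[
    {"dx": -0.25,"dy": 0.16,"dz": 0.25,"ax": -0.08,"ay": -0.18,"az": 0,"grip": -1},
    {"dx": -0.03,"dy": 0.02,"dz": 0.12,"ax": 0,"ay": -0.06,"az": 0,"grip": -1},
    {"dx": 0,"dy": 0,"dz": 0,"ax": 0,"ay": 0,"az": 0,"grip": -1},
  ],
)

```text
time_s: 4.85
tool_pos: [539.0, 281.6, 13.3]
tool_rot: [[0.996, 0.086, -0.013], [0.086, -0.996, -0.005], [-0.013, 0.004, -1.0]]
wrist_force: [-0.3, -0.4, 0.6]
opening: 85.0
```

```bash
python3 -c "
from h import *
plan((541.8,284,13),4.9)
R=read_state()['tool_rot'];print(R[2])"
```

```text
t 4.85 pos [539.  281.6  13.3] yaw 4.94 tilt [-0.0131 -0.0048] F [-0.3 -0.4  0.6] M [ 0.04 -0.01 -0.  ] open 85.0
tool delta mm [ 3.  -2.2  0.3] shares [ 0.1  -0.07  0.01] az rad 0.001
[-0.01349281  0.00362006 -0.99990241]
```

Request:
play_rows(
  commands=[
    {"dx": 0.09,"dy": -0.07,"dz": 0,"ax": 0.04,"ay": 0.13,"az": 0,"grip": -1},
    {"dx": 0,"dy": 0,"dz": 0,"ax": 0,"ay": 0,"az": 0,"grip": -1},
  ],
)

```text
time_s: 5.02
tool_pos: [542.1, 284.0, 13.6]
tool_rot: [[0.996, 0.086, 0.001], [0.086, -0.996, 0.001], [0.001, -0.001, -1.0]]
wrist_force: [0.3, -0.0, -0.3]
opening: 85.2
```

```bash
python3 -c "
from h import *
plan((541.8,284,13),4.9)
R=read_state()['tool_rot'];print(R[2])"
```

```text
t 5.02 pos [542.1 284.   13.6] yaw 4.91 tilt [0.0009 0.001 ] F [ 0.3 -0.  -0.3] M [0.01 0.02 0.02] open 85.2
tool delta mm [-0.3 -0.1  0.6] shares [-0.01 -0.    0.02] az rad 0.0
[ 9.89245050e-04 -9.68619669e-04 -9.99999042e-01]
```

Aligned. Closing the gripper.

Request:
play_rows(
  commands=[
    {"dx": 0,"dy": 0,"dz": 0,"ax": 0,"ay": 0,"az": 0,"grip": 0},
    {"dx": 0,"dy": 0,"dz": 0,"ax": 0,"ay": 0,"az": 0,"grip": 0.3},
    {"dx": 0,"dy": 0,"dz": 0,"ax": 0,"ay": 0,"az": 0,"grip": 0.5},
    {"dx": 0,"dy": 0,"dz": 0,"ax": 0,"ay": 0,"az": 0,"grip": 1},
    {"dx": 0,"dy": 0,"dz": 0,"ax": 0,"ay": 0,"az": 0,"grip": 1},
    {"dx": 0,"dy": 0,"dz": 0,"ax": 0,"ay": 0,"az": 0,"grip": 1},
    {"dx": 0,"dy": 0,"dz": 0,"ax": 0,"ay": 0,"az": 0,"grip": 1},
    {"dx": 0,"dy": 0,"dz": 0,"ax": 0,"ay": 0,"az": 0,"grip": 1},
  ],
)

```text
time_s: 5.68
tool_pos: [543.7, 285.4, 15.9]
tool_rot: [[0.996, 0.086, 0.005], [0.086, -0.996, 0.003], [0.005, -0.003, -1.0]]
wrist_force: [0.2, 0.6, 0.4]
opening: 18.9
```

```bash
python3 -c "
from h import *
plan((541.8,284,100),7.95)"
```

```text
t 5.68 pos [543.7 285.4  15.9] yaw 4.95 tilt [0.0051 0.0033] F [0.2 0.6 0.4] M [-0.07 -0.02 -0.02] open 18.9
tool delta mm [ -1.5   1.  -84.1] shares [-0.05  0.03 -2.8 ] az rad -0.052
```

Request:
play_rows(
  commands=[
    {"dx": 0,"dy": 0,"dz": -0.3,"ax": 0,"ay": 0,"az": 0,"grip": 1},
    {"dx": 0,"dy": 0,"dz": -0.7,"ax": 0,"ay": 0,"az": 0,"grip": 1},
    {"dx": 0,"dy": 0,"dz": -0.7,"ax": 0,"ay": 0,"az": 0,"grip": 1},
    {"dx": 0,"dy": 0,"dz": -0.7,"ax": 0,"ay": 0,"az": 0,"grip": 1},
    {"dx": 0,"dy": 0,"dz": -0.1,"ax": 0,"ay": 0,"az": 0,"grip": 1},
  ],
)

```text
time_s: 6.1
tool_pos: [537.5, 281.4, 88.4]
tool_rot: [[0.996, 0.087, -0.009], [0.087, -0.996, -0.004], [-0.009, 0.003, -1.0]]
wrist_force: [0.8, 1.1, -2.6]
opening: 19.2
```

```bash
python3 -c "
from h import *
plan((577,-196,100),7.95)"
```

```text
t 6.1 pos [537.5 281.4  88.4] yaw 4.97 tilt [-0.0089 -0.0042] F [ 0.8  1.1 -2.6] M [ 0.16 -0.14 -0.02] open 19.2
tool delta mm [ -2.1 479.   -9.9] shares [-0.07 15.97 -0.33] az rad -0.052
```

Request:
play_rows(
  commands=[
    {"dx": 0,"dy": 0.4,"dz": -0.15,"ax": 0.03,"ay": 0.08,"az": 0,"grip": 1},
    {"dx": 0,"dy": 0.8,"dz": -0.1,"ax": 0,"ay": 0,"az": 0,"grip": 1},
    {"dx": 0,"dy": 0.9,"dz": 0,"ax": 0,"ay": 0,"az": 0,"grip": 1},
    {"dx": 0,"dy": 0.9,"dz": 0,"ax": 0,"ay": 0,"az": 0,"grip": 1},
    {"dx": 0,"dy": 0.9,"dz": 0,"ax": 0,"ay": 0,"az": 0,"grip": 1},
    {"dx": 0,"dy": 0.9,"dz": 0,"ax": 0,"ay": 0,"az": 0,"grip": 1},
    {"dx": 0,"dy": 0.9,"dz": 0,"ax": 0,"ay": 0,"az": 0,"grip": 1},
    {"dx": 0,"dy": 0.9,"dz": 0,"ax": 0,"ay": 0,"az": 0,"grip": 1},
    {"dx": 0,"dy": 0.9,"dz": 0,"ax": 0,"ay": 0,"az": 0,"grip": 1},
    {"dx": 0,"dy": 0.9,"dz": 0,"ax": 0,"ay": 0,"az": 0,"grip": 1},
    {"dx": 0,"dy": 0.9,"dz": 0,"ax": 0,"ay": 0,"az": 0,"grip": 1},
    {"dx": 0,"dy": 0.9,"dz": 0,"ax": 0,"ay": 0,"az": 0,"grip": 1},
    {"dx": 0,"dy": 0.9,"dz": 0,"ax": 0,"ay": 0,"az": 0,"grip": 1},
    {"dx": 0,"dy": 0.9,"dz": 0,"ax": 0,"ay": 0,"az": 0,"grip": 1},
    {"dx": 0,"dy": 0.9,"dz": 0,"ax": 0,"ay": 0,"az": 0,"grip": 1},
    {"dx": 0,"dy": 0.9,"dz": 0,"ax": 0,"ay": 0,"az": 0,"grip": 1},
    {"dx": 0,"dy": 0.8,"dz": 0,"ax": 0,"ay": 0,"az": 0,"grip": 1},
    {"dx": 0,"dy": 0.4,"dz": 0,"ax": 0,"ay": 0,"az": 0,"grip": 1},
    {"dx": 0,"dy": 0,"dz": 0,"ax": 0,"ay": 0,"az": 0,"grip": 1},
  ],
)

```text
time_s: 7.68
tool_pos: [550.2, -207.0, 76.3]
tool_rot: [[0.996, 0.081, -0.038], [0.081, -0.997, -0.007], [-0.038, 0.004, -0.999]]
wrist_force: [-0.7, -0.1, -2.5]
opening: 19.1
```

```bash
python3 - <<'E'
from h import *
import pickle
plan((577,-196,90),7.95)
print(read_state()["tool_rot"][2])
for n in("wrist","scene","side"):
    c=cam(n);save(c,n[0]+"5",k=1.5);pickle.dump(c,open(n+"5.pkl","wb"))
E
```

```text
t 7.68 pos [ 550.2 -207.    76.3] yaw 4.65 tilt [-0.0377 -0.0067] F [-0.7 -0.1 -2.5] M [-0.03 -0.06 -0.04] open 19.1
tool delta mm [ 27.1  -8.7 -14.8] shares [ 0.9  -0.29 -0.49] az rad -0.058
[-0.03811561  0.00363671 -0.99926672]
```

View pics/w5.png

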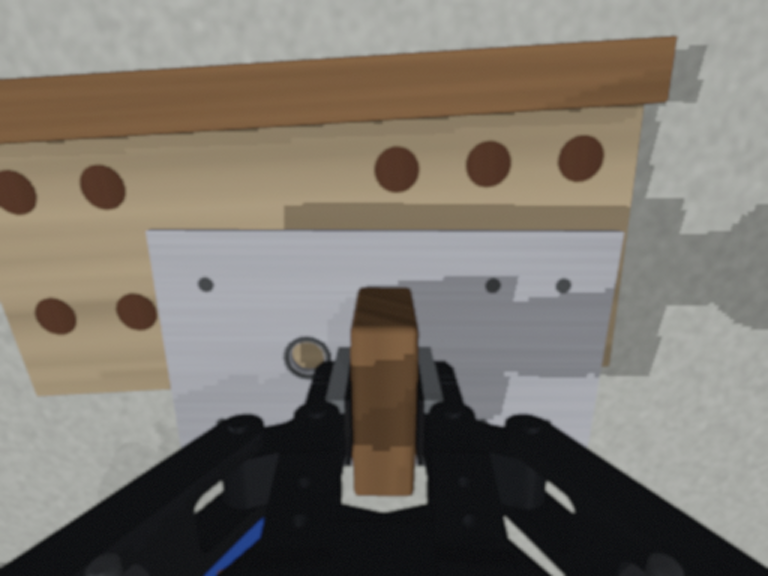

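View pics/s5.png

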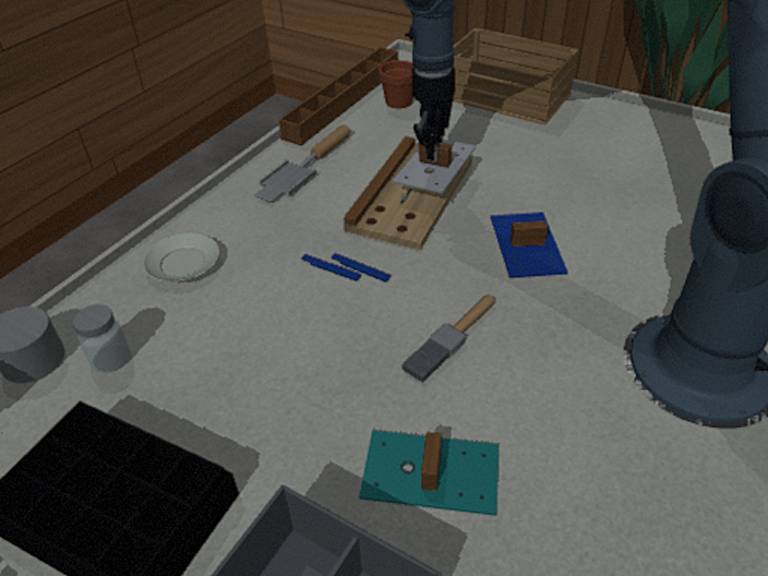

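```bash
python3 - <<'E'
from h import *
import pickle
c=pickle.load(open("wrist5.pkl","rb"))
T=np.array(c["T_tool_cam"]);print(T.round(3).tolist())
def dp(u,v):
    u/=1.5;v/=1.5
    d=float(np.median(c["depth"][int(v)-1:int(v)+2,int(u)-1:int(u)+2]))
    return (T@np.array([(u-c["cx"])/c["f"]*d,(v-c["cy"])/c["f"]*d,d,1]))[:3]
for q in [(200,260),(250,260),(300,260),(450,250),(590,260),(210,340),(540,340)]: print(q,dp(*q).round(1))
def rt(u,v,z):
    d=T[:3,:3]@np.array([(u/1.5-c["cx"])/c["f"],(v/1.5-c["cy"])/c["f"],1]); return T[:3,3]+d*(z-T[2,3])/d[2]
for z in (8,10,12,14):
    print(z,"hole",rt(306,357,z).round(1),"corners",rt(147,230,z).round(1),rt(625,231,z).round(1))
E
```

```text
[[-0.0, -0.952, -0.305, 77.998], [1.0, -0.0, -0.0, 0.153], [0.0, -0.305, 0.952, -142.59], [0.0, 0.0, 0.0, 1.0]]
(200, 260) [ 37.6 -66.6  12.4]
(250, 260) [ 37.7 -48.3  11.8]
(300, 260) [ 37.7 -30.2  12. ]
(450, 250) [41.4 24.  12. ]
(590, 260) [37.9 74.5 11.1]
(210, 340) [  5.9 -66.8  12.1]
(540, 340) [ 6.1 60.1 11.6]
8 hole [  0.7 -29.4   8. ] corners [ 49.5 -81.7   8. ] [49.1 83.7  8. ]
10 hole [ -0.3 -29.8  10. ] corners [ 49.1 -82.8  10. ] [48.7 84.8 10. ]
12 hole [ -1.3 -30.2  12. ] corners [ 48.7 -83.9  12. ] [48.3 85.9 12. ]
14 hole [ -2.3 -30.5  14. ] corners [ 48.3 -85.   14. ] [47.9 87.  14. ]
```

Request:
play_rows(
  commands=[
    {"dx": 0.5,"dy": -0.2,"dz": 0,"ax": 0.03,"ay": 0.36,"az": -0.5,"grip": 1},
    {"dx": 0.3,"dy": 0,"dz": 0,"ax": 0,"ay": 0,"az": -0.05,"grip": 1},
    {"dx": 0,"dy": 0,"dz": 0,"ax": 0,"ay": 0,"az": 0,"grip": 1},
  ],
)

```text
time_s: 8.08
tool_pos: [575.1, -182.7, 75.8]
tool_rot: [[0.988, 0.154, -0.003], [0.154, -0.988, 0.009], [-0.001, -0.009, -1.0]]
wrist_force: [0.5, 0.9, -2.6]
opening: 19.0
```

```bash
cat >> h.py <<'E'
SM=np.array([575,-138.,18]);B=np.radians(7.95);BX=np.array([np.cos(B),np.sin(B),0]);BY=np.array([-np.sin(B),np.cos(B),0])
def st(bx=None,by=None,z=None):
    s=read_state();R=np.array(s["tool_rot"]);p=np.array(s["tool_pos"])
    hp=p+R@np.array([-1.3,-30.2,16]); h=hp-SM
    print("t",round(s["time_s"],2),"hole board x %.1f y %.1f z %.1f"%(h@BX,h@BY,h[2]),"TCPz %.1f"%p[2],"yawerr(deg) %.2f"%(np.degrees(np.arctan2(R[1,0],R[0,0]))-7.95),
     "F board",np.round([s["wrist_force"]@BX,s["wrist_force"]@BY,s["wrist_force"][2]],1),"M",np.round(s["moment"],2),"open %.1f"%s["opening"])
    zt=-R[2]; print("need ax %.2f ay %.2f az %.2f shares"%(-zt[1]*10,zt[0]*10,(np.arctan2(R[1,0],R[0,0])-B)*10))
    if bx is not None:
        d=BX*(bx-h@BX)+BY*(by-h@BY)+np.array([0,0,z-h[2]]); print("shares",(R.T@d/30).round(3))
E
python3 -c "
from h import *
st(-6,-27,25)"
```

```text
t 8.08 hole board x -7.8 y -14.0 z 42.1 TCPz 75.8 yawerr(deg) 0.89 F board [ 0.6  0.8 -2.6] M [ 0.01 -0.03 -0.04] open 19.0
need ax -0.09 ay 0.01 az 0.16 shares
shares [0.055 0.441 0.565]
```

Request:
play_rows(
  commands=[
    {"dx": 0.04,"dy": 0.3,"dz": 0.2,"ax": -0.07,"ay": 0,"az": 0.14,"grip": 1},
    {"dx": 0.02,"dy": 0.14,"dz": 0.35,"ax": 0,"ay": 0,"az": 0,"grip": 1},
    {"dx": 0,"dy": 0,"dz": 0.1,"ax": 0,"ay": 0,"az": 0,"grip": 1},
    {"dx": 0,"dy": 0,"dz": 0,"ax": 0,"ay": 0,"az": 0,"grip": 1},
  ],
)

```text
time_s: 8.42
tool_pos: [580.3, -190.6, 54.6]
tool_rot: [[0.989, 0.145, -0.003], [0.145, -0.989, 0.003], [-0.002, -0.004, -1.0]]
wrist_force: [0.2, 0.6, -3.2]
opening: 19.2
```

```bash
python3 -c "
from h import *
st(-6,-27,14)"
```

```text
t 8.42 hole board x -3.6 y -22.5 z 20.7 TCPz 54.6 yawerr(deg) 0.41 F board [ 0.3  0.6 -3.2] M [-0.07  0.   -0.02] open 19.2
need ax -0.04 ay 0.02 az 0.07 shares
shares [-0.081  0.149  0.224]
```

Request:
play_rows(
  commands=[
    {"dx": -0.08,"dy": 0.15,"dz": 0.15,"ax": -0.04,"ay": 0.02,"az": 0.07,"grip": 1},
    {"dx": 0,"dy": 0,"dz": 0.07,"ax": 0,"ay": 0,"az": 0,"grip": 1},
    {"dx": 0,"dy": 0,"dz": 0,"ax": 0,"ay": 0,"az": 0,"grip": 1},
  ],
)

```text
time_s: 8.67
tool_pos: [576.8, -196.3, 45.8]
tool_rot: [[0.991, 0.136, -0.004], [0.136, -0.991, -0.0], [-0.004, -0.0, -1.0]]
wrist_force: [-0.4, 0.8, -2.6]
opening: 19.0
```

```bash
python3 -c "
from h import *
st(-3,-27,10)"
```

```text
t 8.67 hole board x -7.6 y -27.8 z 11.8 TCPz 45.8 yawerr(deg) -0.11 F board [-0.2  0.9 -2.6] M [ 0.08 -0.01  0.01] open 19.0
need ax -0.00 ay 0.04 az -0.02 shares
shares [ 0.154 -0.025  0.061]
```

Request:
play_rows(
  commands=[
    {"dx": 0.12,"dy": 0,"dz": 0.05,"ax": 0,"ay": 0.03,"az": 0,"grip": 1},
    {"dx": 0,"dy": 0,"dz": 0.04,"ax": 0,"ay": 0,"az": 0,"grip": 1},
  ],
)

```text
time_s: 8.83
tool_pos: [580.1, -196.7, 42.9]
tool_rot: [[0.991, 0.135, -0.001], [0.135, -0.991, -0.0], [-0.001, 0.0, -1.0]]
wrist_force: [-0.2, 0.1, -2.5]
opening: 19.2
```

```bash
python3 -c "
from h import *
st(-3,-27,8)"
```

```text
t 8.83 hole board x -4.3 y -28.6 z 8.9 TCPz 42.9 yawerr(deg) -0.20 F board [-0.2  0.1 -2.5] M [ 0.04 -0.02 -0.  ] open 19.2
need ax 0.00 ay 0.01 az -0.04 shares
shares [ 0.044 -0.055  0.03 ]
```

Request:
play_rows(
  commands=[
    {"dx": 0,"dy": -0.03,"dz": 0.04,"ax": 0,"ay": 0,"az": -0.03,"grip": 1},
    {"dx": 0,"dy": 0,"dz": 0.03,"ax": 0,"ay": 0,"az": 0,"grip": 1},
  ],
)

```text
time_s: 9.0
tool_pos: [580.1, -196.6, 41.6]
tool_rot: [[0.99, 0.138, -0.001], [0.138, -0.99, -0.001], [-0.001, 0.001, -1.0]]
wrist_force: [-2.1, -1.6, 4.1]
opening: 19.2
```

```bash
python3 -c "
from h import *
st(-3,-27,8)"
```

```text
t 9.0 hole board x -4.3 y -28.5 z 7.6 TCPz 41.6 yawerr(deg) -0.04 F board [-2.3 -1.3  4.1] M [0.55 0.67 0.15] open 19.2
need ax 0.01 ay 0.01 az -0.01 shares
shares [ 0.044 -0.051 -0.013]
```

Contact at the pin's height, with about 7 N on it. Now towards the batten, lightly.

Request:
play_rows(
  commands=[
    {"dx": 0.08,"dy": 0,"dz": 0.01,"ax": 0,"ay": 0,"az": 0,"grip": 1},
    {"dx": 0.05,"dy": 0,"dz": 0.01,"ax": 0,"ay": 0,"az": 0,"grip": 1},
  ],
)

```text
time_s: 9.17
tool_pos: [582.8, -196.2, 41.9]
tool_rot: [[0.99, 0.138, -0.004], [0.138, -0.99, -0.002], [-0.004, 0.001, -1.0]]
wrist_force: [-1.0, 0.1, 0.2]
opening: 19.2
```

```bash
python3 -c "
from h import *
st(0.5,-27,8)"
```

```text
t 9.17 hole board x -1.7 y -28.6 z 7.8 TCPz 41.9 yawerr(deg) -0.02 F board [-1.   0.2  0.2] M [0.12 0.44 0.11] open 19.2
need ax 0.01 ay 0.04 az -0.00 shares
shares [ 0.072 -0.053 -0.006]
```

Request:
play_rows(
  commands=[
    {"dx": 0.06,"dy": 0,"dz": 0.02,"ax": 0,"ay": 0.02,"az": 0,"grip": 1},
    {"dx": 0.05,"dy": 0,"dz": 0.02,"ax": 0,"ay": 0,"az": 0,"grip": 1},
  ],
)

```text
time_s: 9.33
tool_pos: [584.1, -196.1, 41.4]
tool_rot: [[0.99, 0.139, -0.008], [0.139, -0.99, -0.002], [-0.008, 0.001, -1.0]]
wrist_force: [-5.6, -0.1, 9.1]
opening: 19.0
```

```bash
python3 -c "
from h import *
st(0.5,-27,8)"
```

```text
t 9.33 hole board x -0.5 y -28.7 z 7.4 TCPz 41.4 yawerr(deg) 0.06 F board [-5.5  0.6  9.1] M [0.58 1.67 0.48] open 19.0
need ax 0.01 ay 0.08 az 0.01 shares
shares [ 0.034 -0.055 -0.02 ]
```

Request:
play_rows(
  commands=[
    {"dx": 0.05,"dy": 0,"dz": 0,"ax": 0,"ay": 0.06,"az": 0,"grip": 1},
  ],
)

```text
time_s: 9.42
tool_pos: [584.3, -196.1, 41.7]
tool_rot: [[0.99, 0.14, -0.005], [0.14, -0.99, -0.002], [-0.006, 0.001, -1.0]]
wrist_force: [-4.4, 0.3, 1.7]
opening: 19.3
```

```bash
python3 -c "
from h import *
st(0.5,-27,8)
c=cam('wrist');save(c,'w6',k=1.5)"
```

```text
t 9.42 hole board x -0.2 y -28.6 z 7.6 TCPz 41.7 yawerr(deg) 0.10 F board [-4.3  0.9  1.7] M [0.35 1.03 0.28] open 19.3
need ax 0.01 ay 0.06 az 0.02 shares
shares [ 0.024 -0.054 -0.012]
```

View pics/w6.png

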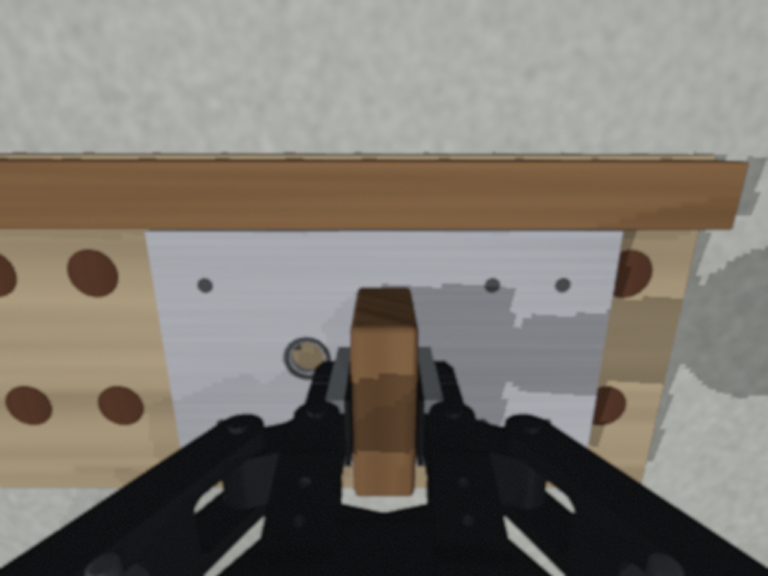

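The plate's long edge lies flush along the batten at row 230 with a light side contact of about 4 N. The hole shows bed and no pin. Now I'll slide towards +y.

Request:
play_rows(
  commands=[
    {"dx": 0.02,"dy": -0.07,"dz": 0.02,"ax": 0,"ay": 0.04,"az": 0.01,"grip": 1},
    {"dx": 0.02,"dy": -0.07,"dz": 0.015,"ax": 0,"ay": 0,"az": 0,"grip": 1},
    {"dx": 0.02,"dy": -0.07,"dz": 0.015,"ax": 0,"ay": 0,"az": 0,"grip": 1},
  ],
)

```text
time_s: 9.72
tool_pos: [584.5, -195.9, 42.1]
tool_rot: [[0.991, 0.137, -0.002], [0.137, -0.991, -0.01], [-0.003, 0.009, -1.0]]
wrist_force: [-4.3, -3.3, 4.7]
opening: 19.1
```

```bash
python3 -c "
from h import *
st(0.5,9,8)"
```

```text
t 9.72 hole board x 0.1 y -28.6 z 7.8 TCPz 42.1 yawerr(deg) -0.09 F board [-4.7 -2.7  4.7] M [-0.16  1.14  0.34] open 19.1
need ax 0.09 ay 0.03 az -0.02 shares
shares [ 0.011 -1.254 -0.017]
```

Request:
play_rows(
  commands=[
    {"dx": 0.005,"dy": -0.14,"dz": 0.005,"ax": 0.06,"ay": 0.02,"az": 0,"grip": 1},
    {"dx": 0.005,"dy": -0.14,"dz": 0.005,"ax": 0.03,"ay": 0,"az": 0,"grip": 1},
  ],
)

```text
time_s: 9.88
tool_pos: [584.7, -191.0, 42.1]
tool_rot: [[0.991, 0.134, 0.002], [0.134, -0.991, -0.005], [0.002, 0.005, -1.0]]
wrist_force: [-1.7, -5.2, -0.3]
opening: 19.3
```

```bash
python3 -c "
from h import *
st(0.5,9,8)"
```

```text
t 9.88 hole board x 1.1 y -23.7 z 8.0 TCPz 42.1 yawerr(deg) -0.24 F board [-2.4 -4.9 -0.3] M [-0.92  0.65  0.15] open 19.3
need ax 0.05 ay -0.02 az -0.04 shares
shares [-0.025 -1.091 -0.006]
```

Request:
play_rows(
  commands=[
    {"dx": 0.01,"dy": -0.12,"dz": 0.02,"ax": 0.04,"ay": 0,"az": -0.03,"grip": 1},
    {"dx": 0.01,"dy": -0.12,"dz": 0.01,"ax": 0.02,"ay": 0,"az": 0,"grip": 1},
    {"dx": 0.01,"dy": -0.12,"dz": 0.01,"ax": 0.02,"ay": 0,"az": 0,"grip": 1},
  ],
)

```text
time_s: 10.13
tool_pos: [584.5, -189.9, 42.3]
tool_rot: [[0.991, 0.133, 0.003], [0.133, -0.991, -0.009], [0.002, 0.009, -1.0]]
wrist_force: [-2.3, -5.5, 2.2]
opening: 19.2
```

```bash
python3 -c "
from h import *
st(0.5,9,8)"
```

```text
t 10.13 hole board x 1.1 y -22.7 z 8.0 TCPz 42.3 yawerr(deg) -0.30 F board [-3.1 -5.1  2.2] M [-1.08  0.64  0.13] open 19.2
need ax 0.09 ay -0.02 az -0.05 shares
shares [-0.025 -1.055 -0.01 ]
```

Held tightly, the plate sticks and needs about 5 N to slide. I'll tilt its -y end down onto the bed, loosen the fingers to a small gap and push it loose, so that it can drop by its own weight.

Request:
play_rows(
  commands=[
    {"dx": 0,"dy": 0,"dz": 0.03,"ax": 0.3,"ay": -0.02,"az": -0.05,"grip": 1},
    {"dx": 0,"dy": 0,"dz": 0.05,"ax": 0.25,"ay": 0,"az": 0,"grip": 1},
  ],
)

```text
time_s: 10.3
tool_pos: [584.6, -187.7, 39.4]
tool_rot: [[0.99, 0.141, -0.005], [0.141, -0.989, 0.047], [0.001, -0.048, -0.999]]
wrist_force: [-2.0, -1.2, -2.4]
opening: 18.8
```

```bash
python3 -c "
from h import *
st(0.5,9,8)"
```

```text
t 10.3 hole board x 1.3 y -19.7 z 6.9 TCPz 39.4 yawerr(deg) 0.14 F board [-2.1 -0.9 -2.4] M [-0.43  0.39  0.02] open 18.8
need ax -0.48 ay -0.01 az 0.03 shares
shares [-0.024 -0.957  0.008]
```

Request:
play_rows(
  commands=[
    {"dx": 0,"dy": 0,"dz": 0.035,"ax": 0.07,"ay": 0,"az": 0.03,"grip": 1},
    {"dx": 0,"dy": 0,"dz": 0.01,"ax": 0,"ay": 0,"az": 0,"grip": 1},
  ],
)

```text
time_s: 10.47
tool_pos: [584.5, -187.8, 38.6]
tool_rot: [[0.991, 0.137, -0.008], [0.137, -0.989, 0.056], [0.0, -0.056, -0.998]]
wrist_force: [-4.1, -0.8, 5.0]
opening: 19.2
```

```bash
python3 -c "
from h import *
st(0.5,9,8)"
```

```text
t 10.47 hole board x 1.3 y -19.6 z 6.3 TCPz 38.6 yawerr(deg) -0.08 F board [-4.2 -0.3  5. ] M [-0.24  0.81  0.34] open 19.2
need ax -0.56 ay -0.00 az -0.01 shares
shares [-0.028 -0.955 -0.002]
```

Request:
play_rows(
  commands=[
    {"dx": 0,"dy": 0,"dz": 0,"ax": 0,"ay": 0,"az": 0,"grip": 0.45},
    {"dx": 0,"dy": 0,"dz": 0,"ax": 0,"ay": 0,"az": 0,"grip": 0.4},
    {"dx": 0,"dy": 0,"dz": 0,"ax": 0,"ay": 0,"az": 0,"grip": 0.38},
  ],
)

```text
time_s: 10.72
tool_pos: [588.8, -184.9, 39.6]
tool_rot: [[0.991, 0.137, 0.001], [0.137, -0.989, 0.058], [0.009, -0.057, -0.998]]
wrist_force: [0.1, 0.2, 0.4]
opening: 26.8
```

```bash
python3 -c "
from h import *
st(0.5,9,8)
for n in('wrist','side'):
    c=cam(n);save(c,n+'7',*((None,1.5) if n=='wrist' else ((225,70,345,160),6)))"
```

```text
t 10.72 hole board x 6.1 y -17.3 z 7.3 TCPz 39.6 yawerr(deg) -0.09 F board [0.1 0.2 0.4] M [-0.05 -0.02  0.02] open 26.8
need ax -0.57 ay -0.09 az -0.02 shares
shares [-0.188 -0.875  0.026]
```

View pics/wrist7.png

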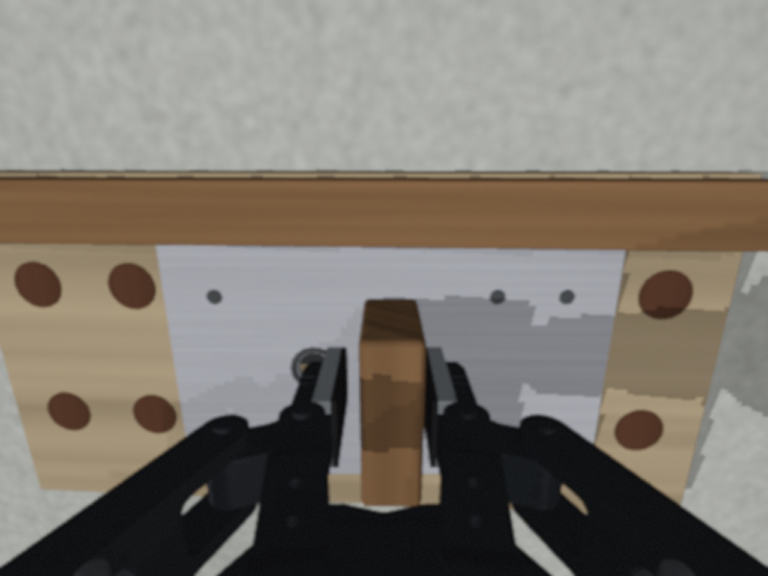

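View pics/side7.png

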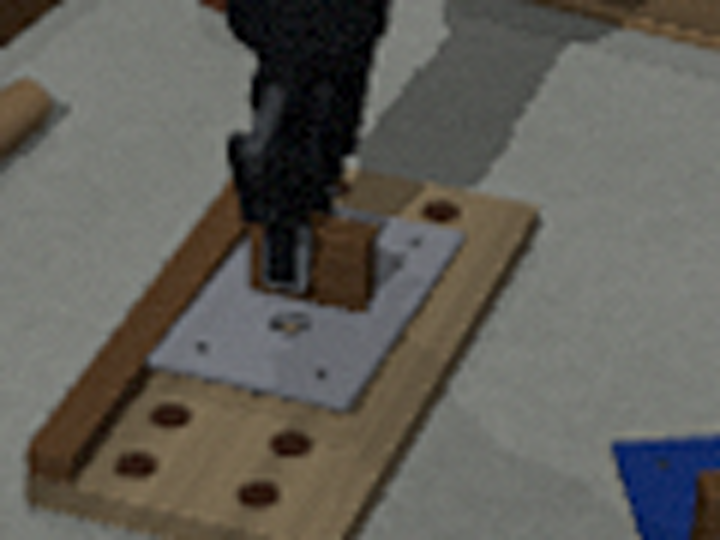

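The plate is loose and flush along the batten (wrist view, edge at rows 245–250), with its grip between the open pads. I'll recentre in x and then push.

Request:
play_rows(
  commands=[
    {"dx": -0.12,"dy": -0.03,"dz": 0.01,"ax": 0,"ay": -0.06,"az": 0,"grip": 0.38},
    {"dx": 0,"dy": -0.08,"dz": 0,"ax": 0,"ay": 0,"az": 0,"grip": 0.38},
    {"dx": 0,"dy": -0.08,"dz": 0,"ax": 0,"ay": 0,"az": 0,"grip": 0.38},
  ],
)

```text
time_s: 11.07
tool_pos: [585.3, -180.7, 39.8]
tool_rot: [[0.991, 0.137, -0.003], [0.137, -0.989, 0.055], [0.005, -0.055, -0.998]]
wrist_force: [-0.0, -1.9, -1.1]
opening: 26.5
```

```bash
python3 -c "
from h import *
st(0.5,9,7)
c=cam('wrist');save(c,'w8',None,1)"
```

```text
t 11.07 hole board x 3.1 y -12.7 z 7.5 TCPz 39.8 yawerr(deg) -0.07 F board [-0.3 -1.8 -1.1] M [-0.4  -0.03 -0.  ] open 26.5
need ax -0.55 ay -0.05 az -0.01 shares
shares [-0.088 -0.722  0.055]
```

View pics/w8.png

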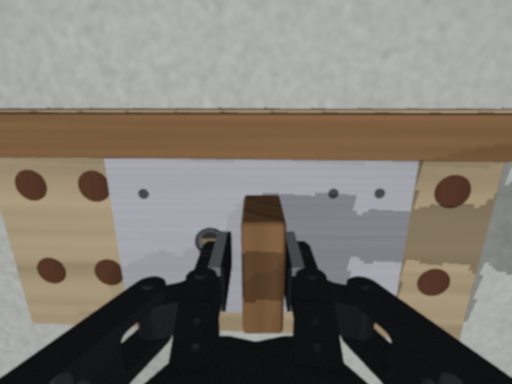

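Request:
play_rows(
  commands=[
    {"dx": -0.03,"dy": -0.11,"dz": 0.01,"ax": 0,"ay": -0.02,"az": 0,"grip": 0.38},
    {"dx": 0,"dy": -0.11,"dz": 0.01,"ax": 0,"ay": 0,"az": 0,"grip": 0.38},
    {"dx": 0,"dy": -0.11,"dz": 0.01,"ax": 0,"ay": 0,"az": 0,"grip": 0.38},
  ],
)

```text
time_s: 11.37
tool_pos: [583.4, -173.1, 40.0]
tool_rot: [[0.991, 0.135, -0.003], [0.135, -0.989, 0.051], [0.004, -0.051, -0.999]]
wrist_force: [0.1, -1.9, 0.1]
opening: 26.3
```

```bash
python3 -c "
from h import *
st(0.5,9,7)
c=cam('wrist');save(c,'w9',None,1)"
```

```text
t 11.37 hole board x 2.3 y -4.9 z 7.5 TCPz 40.0 yawerr(deg) -0.18 F board [-0.1 -1.9  0.1] M [-0.58 -0.11 -0.03] open 26.3
need ax -0.51 ay -0.04 az -0.03 shares
shares [-0.062 -0.463  0.041]
```

View pics/w9.png

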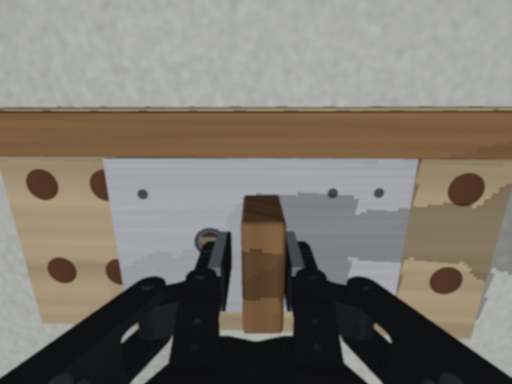

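The plate slides smoothly with about 2 N of push, still flush with the batten.

Request:
play_rows(
  commands=[
    {"dx": -0.02,"dy": -0.11,"dz": 0.01,"ax": 0,"ay": -0.02,"az": -0.02,"grip": 0.38},
    {"dx": 0,"dy": -0.11,"dz": 0.01,"ax": 0,"ay": 0,"az": -0.01,"grip": 0.38},
    {"dx": 0,"dy": -0.11,"dz": 0.01,"ax": 0,"ay": 0,"az": 0,"grip": 0.38},
  ],
)

```text
time_s: 11.67
tool_pos: [581.7, -163.3, 40.2]
tool_rot: [[0.99, 0.138, -0.004], [0.138, -0.989, 0.05], [0.003, -0.05, -0.999]]
wrist_force: [0.1, -2.6, -0.3]
opening: 26.5
```

```bash
python3 -c "
from h import *
st(0.5,9,7)
c=cam('wrist');save(c,'w10',None,1)"
```

```text
t 11.67 hole board x 1.9 y 5.0 z 7.7 TCPz 40.2 yawerr(deg) -0.01 F board [-0.2 -2.6 -0.3] M [-0.61 -0.04  0.02] open 26.5
need ax -0.50 ay -0.03 az -0.00 shares
shares [-0.047 -0.132  0.029]
```

View pics/w10.png

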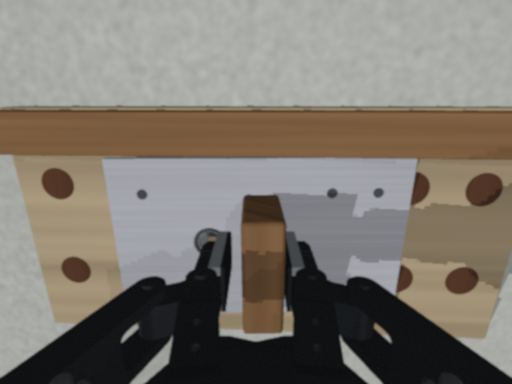

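Request:
play_rows(
  commands=[
    {"dx": -0.01,"dy": -0.08,"dz": 0.01,"ax": 0,"ay": 0,"az": 0,"grip": 0.38},
    {"dx": 0,"dy": -0.08,"dz": 0.01,"ax": 0,"ay": 0,"az": 0,"grip": 0.38},
  ],
)

```text
time_s: 11.88
tool_pos: [580.6, -156.9, 40.0]
tool_rot: [[0.99, 0.139, -0.004], [0.139, -0.989, 0.051], [0.003, -0.051, -0.999]]
wrist_force: [0.3, 0.3, -0.2]
opening: 26.4
```

```bash
python3 -c "
from h import *
st(0.5,9,7)
c=cam('wrist');save(c,'w11',(90,130,430,350),2)"
```

```text
t 11.88 hole board x 1.7 y 11.5 z 7.5 TCPz 40.0 yawerr(deg) 0.04 F board [ 0.4  0.3 -0.2] M [-0.09 -0.02  0.06] open 26.4
need ax -0.51 ay -0.03 az 0.01 shares
shares [-0.04   0.084  0.012]
```

View pics/w11.png

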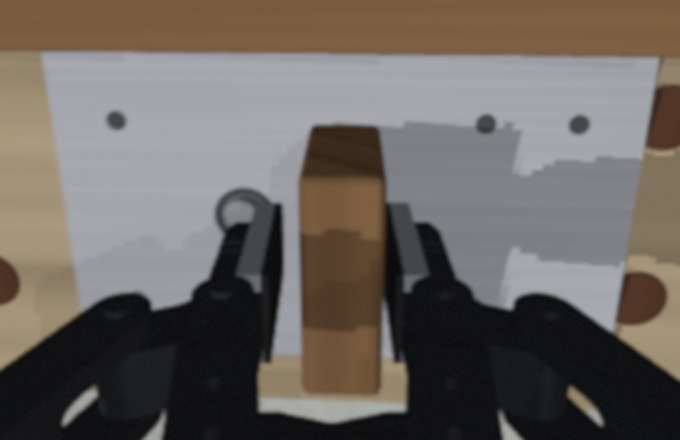

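The push force vanished and the hole at (243,215) is now filled with grey pin. I'll check from the side and by depth whether the plate has dropped.

```bash
cat > lvl.py <<'E'
from h import *
c=cam('wrist')
# plane fit of plate and bed heights via depth
hsv=cv2.cvtColor(c["img"],cv2.COLOR_RGB2HSV)
v,u=np.mgrid[0:384,0:512]
D=c["depth"]
P=np.stack([(u-c["cx"])/c["f"]*D,(v-c["cy"])/c["f"]*D,D],-1)@c["orientation"].T+c["position"]
Q=P-SM; bx=Q@BX; by=Q@BY; z=Q[...,2]
pl=(hsv[...,1]<45)&(D>0)&(bx>-45)&(bx<45)&(by>-110)&(by<60)&(z>-3)&(z<18)
bed=(hsv[...,1]>60)&(hsv[...,2]>100)&(D>0)&(bx>-60)&(bx<44)&(z>-6)&(z<6)
for n,m in(("plate",pl),("bed",bed)):
    A=np.c_[bx[m],by[m],np.ones(m.sum())]; w=np.ones(len(A),bool)
    for _ in range(4):
        k=np.linalg.lstsq(A[w],z[m][w],rcond=None)[0]; r=z[m]-A@k; w=abs(r)<2
    print(n,m.sum(),"slope x %.4f y %.4f z0 %.2f"%tuple(k),"by",by[m].min().round(),by[m].max().round())
E
python3 - <<'E'
import lvl
from h import *
c=cam('side');save(c,'side12',(225,70,345,160),6)
E
```

```text
plate 26581 slope x 0.0002 y 0.0001 z0 4.03 by -110.0 60.0
bed 22846 slope x -0.0000 y 0.0001 z0 0.03 by -179.0 120.0
```

View pics/side12.png

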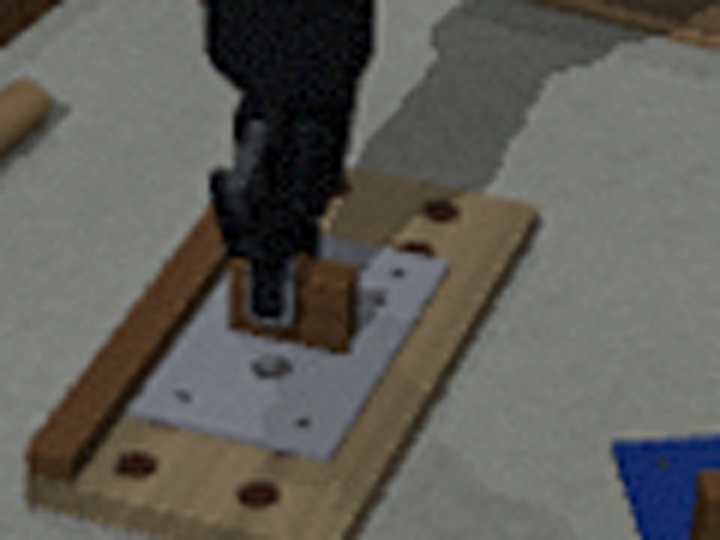

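The plate is flat: its top is 4.0 mm above the bed with zero slope, so it is seated on the pin. Opening the gripper and backing off.

Request:
play_rows(
  commands=[
    {"dx": 0,"dy": 0.05,"dz": 0,"ax": 0,"ay": 0,"az": 0,"grip": 0},
    {"dx": 0,"dy": 0,"dz": 0,"ax": 0,"ay": 0,"az": 0,"grip": -0.5},
    {"dx": 0,"dy": 0,"dz": 0,"ax": 0,"ay": 0,"az": 0,"grip": -0.7},
    {"dx": 0,"dy": 0,"dz": -0.2,"ax": 0,"ay": 0,"az": 0,"grip": -0.7},
    {"dx": 0,"dy": 0,"dz": -0.5,"ax": 0,"ay": 0,"az": 0,"grip": -0.7},
    {"dx": 0,"dy": 0,"dz": -0.9,"ax": 0,"ay": 0,"az": 0,"grip": -0.7},
    {"dx": 0,"dy": 0,"dz": -0.9,"ax": 0,"ay": 0,"az": 0,"grip": -0.7},
    {"dx": 0,"dy": 0,"dz": -0.9,"ax": 0,"ay": 0,"az": 0,"grip": -0.7},
    {"dx": 0,"dy": 0,"dz": -0.9,"ax": 0,"ay": 0,"az": 0,"grip": -0.7},
    {"dx": 0,"dy": 0,"dz": -0.5,"ax": 0,"ay": 0,"az": 0,"grip": -0.7},
    {"dx": 0,"dy": 0,"dz": 0,"ax": 0,"ay": 0,"az": 0,"grip": -0.7},
    {"dx": 0,"dy": 0,"dz": 0,"ax": 0,"ay": 0,"az": 0,"grip": -0.7},
  ],
)

```text
time_s: 13.03
tool_pos: [578.8, -158.8, 188.8]
tool_rot: [[0.989, 0.145, -0.014], [0.145, -0.988, 0.061], [-0.005, -0.063, -0.998]]
wrist_force: [-0.2, -0.4, -1.3]
opening: 72.6
```

```bash
python3 - <<'E'
from h import *
st()
import lvl
save(lvl.c,"w13",None,1.5)
c=cam('scene');save(c,'scene13',None,1.5)
E
```

```text
t 13.03 hole board x -0.7 y 10.0 z 156.7 TCPz 188.8 yawerr(deg) 0.39 F board [-0.3 -0.4 -1.3] M [-0.02 -0.01  0.02] open 72.6
need ax -0.63 ay 0.05 az 0.07 shares
plate 11187 slope x 0.0003 y 0.0003 z0 4.04 by -109.0 60.0
bed 9514 slope x -0.0005 y 0.0001 z0 0.04 by -179.0 120.0
```

View pics/w13.png

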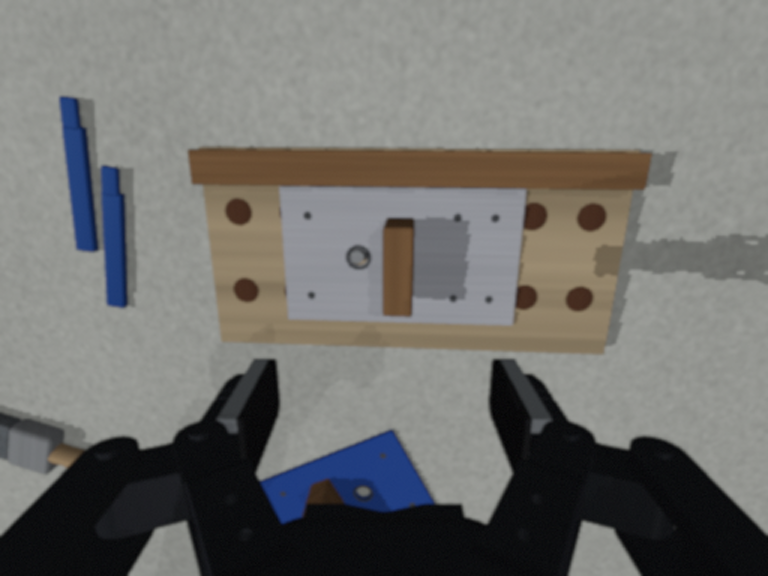

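View pics/scene13.png

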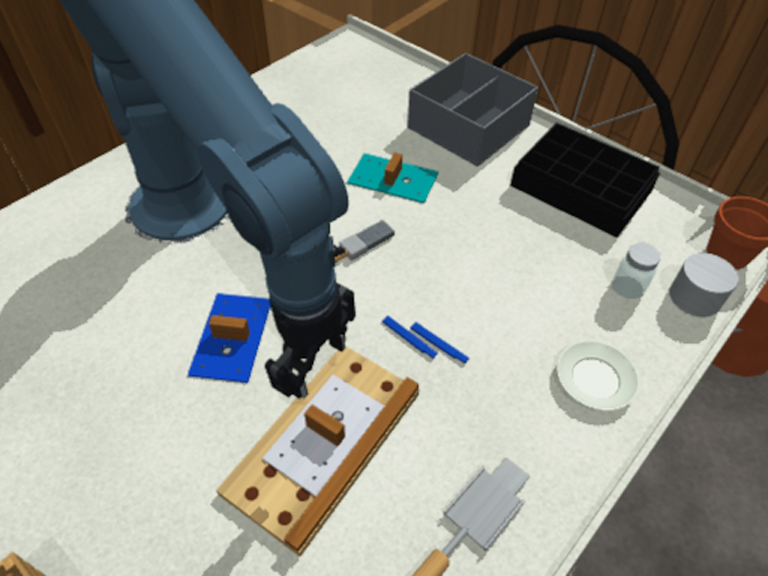

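The plate lies flat along the batten with the pin in its hole at (358,257). The gripper is clear, and the levers and the other things are where they were. Handing in.

```bash
python3 -c "
from h import *
print(close_job())"
```

```text
the job is handed in; nothing more can be done
None
```

The aluminium template is seated on the sowing board with its hole over the pin. I let go of it and handed the job in at about 13 s of the 45 s allowed.

- **Laying:** I gripped the template by its wooden grip and lowered it until it touched the pin, at 7.6 mm above the bed by my reading. The hole was then about 28 mm short of the slot's middle. I then moved the long edge against the batten.
- **Sliding:** Held tightly, the plate stuck and would not slide smoothly at about 5 N. I lowered its -y end onto the bed, loosened the fingers to a small gap, and pushed the grip along the batten with about 2–3 N. The plate dropped onto the pin when the hole was about 8 mm to +y of the slot's middle. That agrees with the +8 to 9 mm I had read in the wrist camera beforehand.
- **Last checks:** The plate's top is 4.0 mm above the bed with no measurable slope, so it lies flat. The pin shows in the hole, the long edge is along the batten, and the gripper is clear. The levers and the other things look unmoved in the pictures.
- **Forces:** The highest wrist reading I saw was about 11 N, or about 13 N between template and board once its weight is counted. I only read forces at the end of each move. The impact of the final drop itself was not measured.
- **Disagreements:** The scene and side cameras differed by up to about 6 mm on the template and slot, and by about 11 mm on the pin. I went by the wrist camera and contact instead. The arm also drifted a few millimetres when I loosened the fingers, and I corrected that before pushing.

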